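# Stack the chocolate sample and hold the cooling box lid at the pointer

### The arm

A 6-joint arm with a two-finger parallel gripper is mounted at the origin on the work surface. World frame = base frame: x ahead of the robot, y to its left, z up, the work surface at z = 0. Lengths are in m, angles in degrees, forces in N, time in s.
With the tool pointing down it reaches from about 0.25 to 0.85 m from the base axis. Payload 12.5 kg.
Tool frame: the origin (TCP) lies midway between the tips of the shut fingers; the grasp point (between the pads) lies 19 mm behind it; z points along the fingers, y is the line along which they close (so a half turn about z gives the same grasp; the last joint's range is limited). The gripper opens to 93 mm and grips with 3 to 60 N. Pads are 15 mm wide; open, the fingers measure 128 mm over their backs; the gripper's body (75 mm by 188 mm) begins 65 mm behind the grasp point.
Start: joints at [-74.805, 20.094, 94.641, -0, 65.266, -4.847], TCP at [0.189, -0.517, 0.179] pointing down, gripper open.
Joint ranges: [-157.81, 157.81], [-45, 120.19], [0.68, 151.7], [-89.99, 269.99], [4.06, 180], [-164.3, 164.3]. Speed limits (degrees/s): [127.2, 127.2, 159.86, 180, 180, 180].

### API

Orientations are given as [roll, pitch, yaw] about the fixed x, y, z axes, in that order (R = Rz(yaw) Ry(pitch) Rx(roll)).
In Python, from station import arm, eyes, job, status gives the robot as it stands. Calls block until the motion is done:
- arm.goto(position, orientation): joint-space move of the TCP to a pose.
- arm.move_l(position, rotation=None, speed=0.15, stop_force=None): straight line of the TCP; rotation=None keeps the orientation; speed is the mean speed in m/s. With stop_force (N) it stops when the force on the tool has changed by that much, and returns True; else False.
- arm.move_j(angles): joint-space move.
- arm.open_jaws() and arm.close_gripper(): open the fingers fully, or close them until they stop; the grip force is fixed at half the most.
- arm.hold(seconds).
- arm.solve_ik(position, orientation): joint angles nearest the present ones, or None.
- eyes.camera(name): name is "scene" or "side" or "wrist"; returns a dict with "image" (480x640x3 uint8, blue, green, red), "intrinsics" (3x3 intrinsics, pixels), "extrinsics" (4x4, takes a point from camera to world coordinates). Camera axes: x right, y down, z forward; pixel columns grow to the right and rows downward; lengths in m; the calibration is good to about 2 mm. A picture is of the moment at which its call begins. There is no depth.
A pose or a line that the arm cannot do raises arm.PlanningError and nothing moves.
- job.close_job(): hands the job in; it is judged then, once.
Readings, each from a call of its own:
- status.read_time_s(): time.
- status.read_q(): joint angles.
- status.read_joint_velocities(): joint speeds.
- status.read_effort(): joint torques, N m.
- status.read_tcp_pos(): TCP position.
- status.read_tcp_rot(): TCP orientation.
- status.read_wrist_force(): force on the tool from outside, world axes, zero at the start.
- status.read_moment(): the same for the moment, N m.
- status.read_finger_gap(): finger opening in m.
- status.read_grasp_force(): force on a finger pad.
Only numpy, scipy, OpenCV 4.12 (cv2) and the standard library are available. Lean on these libraries where they do the work, as an engineer would, in place of code of your own. Each camera call takes 0.05 s, during which the arm holds its last target. There are 200 camera calls.

### The job

Stack the two round chocolate discs on the round steel plate, the large one first and the small one on top of it, each well centred and set down gently, not dropped. Then lift the lid of the steel cooling box by its handle until it lies in line with the pointer arm beside it, and finish while still holding the lid there, so that I can slide the plate in. Leave the pointer and everything else on the table where it is.

Things in the scene. Friction and masses are not known exactly. Their poses are not given: they have to be found in the camera images.
- plate: Loose round flat plate of stainless steel without a rim, 130 mm across, 8 mm thick, 0.8 kg. Origin at the centre of its underside, z up; the top is 8 mm above it.
- large_disc: Loose solid round chocolate disc, 60 mm across, 14 mm thick, about 50 g, lying flat on the table. Origin at the centre of its underside, z up.
- small_disc: Loose solid round chocolate disc, 44 mm across, 14 mm thick, about 27 g, lying flat on the table. It has the same colour as the large disc. Origin at the centre of its underside, z up.
- box: Cooling box of stainless steel, fixed to the table, 200 mm (its x) by 240 mm (its y) by 120 mm high. Origin at the centre of its underside; its front faces its own -x, roughly towards the robot. The lid (10 mm thick, its top 130 mm above the table when shut) is hinged along the far (+x) upper edge.
- lid (a joint): Angle of the lid in rad: 0 = shut and level (the start), grows as the front edge rises. The lid weighs about 0.5 kg, has next to no friction and falls shut if let go.
- lid_hinge (a point): Point on the lid's hinge axis, mid-width, 125 mm above the table; the hinge axis runs along the box's y. Its axes turn with the lid: at angle 0 they are those of the box; its -x points along the lid to the front edge.
- lid_bar (a point): Middle of the lid's handle: a straight round bar 10 mm thick, parallel to the hinge, 100 mm free between its two legs, its axis 45 mm above the lid's top face (175 mm above the table when shut). From the hinge point it lies 185 mm along the lid towards the front and 50 mm out of the lid plane; moves with the lid, axes as those of lid_hinge.
- pointer (a joint): Angle of the pointer arm in rad, measured like the lid's (0 = level, grows as its tip rises); between 0.5 and 0.9. When the two joint values are equal the lid lies in line with the pointer. Clamped stiff; not to be moved.
- pointer_tip (a point): Tip of the pointer arm: a dark flat steel bar 200 mm long, 14 mm deep, 6 mm thick, on the hinge axis at the box's +y side, 12 mm clear of the lid's side edge; it points up at a slant from the hinge towards the front. Its -x axis points along the arm to the tip.
- tablet: Bystander: square chocolate tablet, 50 x 50 x 12 mm, loose. Origin under its centre.
- cutter: Bystander: steel ring cutter, 60 mm across, 35 mm high, loose. Origin under its centre.
- spatula: Bystander: spatula about 240 mm long lying on the table near the robot, loose.
- cup: Bystander: open steel cup, 76 mm across, 85 mm high, loose. Origin under its centre.
- jar: Bystander: amber glass jar, 66 mm across, 70 mm high, loose. Origin under its centre.
Things that resemble listed ones, but are neither listed nor needed, are in the scene too. Leave any red or yellow look-alike of the large_disc alone.

How it is judged (in metres and radians):
On the way, in this order (a step that is already met when the one before it is completed fails the run):
1. the large disc lies flat and centred on the plate, let go (horizontal distance between large_disc and plate below 0.012 m and z of large_disc in the frame of plate between 0.005 and 0.011 m and linear speed of large_disc below 0.03 m/s and angle between large_disc's own z axis and vertical below 0.1 rad and contact force between each of the arm, the fingers and large_disc below 0.05 N), for 0.2 s.
2. the small disc lies flat and centred on the large one, let go (all of step 1 and horizontal distance between small_disc and large_disc below 0.009 m and z of small_disc in the frame of large_disc between 0.011 and 0.017 m and linear speed of small_disc below 0.03 m/s and angle between small_disc's own z axis and vertical below 0.1 rad and contact force between each of the arm, the fingers and small_disc below 0.05 N), for 0.2 s.
At the end, for the whole second after the job is handed in: Large disc flat on the plate within 12 mm of its centre, small disc flat on the large one within 9 mm, both untouched, plate flat on the table; the robot alone holds the lid (over 0.5 N) at rest within 0.08 rad of the pointer's angle through the last second (all of step 2 and angle between the x axis of lid_bar and the x axis of pointer_tip, either way round below 0.08 rad and value of joint lid above 0.35 rad and velocity of joint lid between -0.1 and 0.1 rad/s and contact force between any of the fingers, the arm and lid above 0.5 N and angle between plate's own z axis and vertical below 0.05 rad and height (world z) of plate below 0.004 m and not (contact force between lid and plate above 0.05 N or contact force between lid and large_disc above 0.05 N or contact force between lid and small_disc above 0.05 N or contact force between lid and tablet above 0.05 N or contact force between lid and cutter above 0.05 N or contact force between lid and spatula above 0.05 N or contact force between lid and cup above 0.05 N or contact force between lid and jar above 0.05 N)); the arm keeps its last pose, push and grip.
It fails at once if a disc is dropped or thrown (moves faster than 0.55 m/s while the fingers do not touch it) ((linear speed of large_disc above 0.55 m/s and contact force between the fingers and large_disc below 0.01 N) or (linear speed of small_disc above 0.55 m/s and contact force between the fingers and small_disc below 0.01 N)).
It fails at once if the pointer arm is pushed (tip moved more than 10 mm) (distance of pointer_tip from where it was at the start of the episode above 0.01 m).
It fails at once if a bystander is shifted more than 30 mm (distance of any of tablet, cutter, spatula, cup, jar from where it was at the start of the episode above 0.03 m).
It also fails if it takes over 64 s, if anything falls off the work surface, if the arm or the gripper's body presses on something with over 40 N, if the wrist force passes 120 N, or if a joint passes its speed limit or range.

## Working session

There is one attempt and no reset: what is moved stays moved. The work goes in short steps, each a Python script; the robot and the scene stay as the last script left them, time stands still between calls to the robot, and variables do not carry over. Pictures are saved under pics/ and viewed, at most 10 in all, crops included, and the job is handed in when it is done.

```bash
mkdir -p pics; python3 - <<'E'
from station import arm, eyes, job, status
import cv2,numpy as np,pickle
d={}
for n in("scene","side"):
    c=eyes.camera(n);d[n]=c;cv2.imwrite(f"pics/{n}0.png",c["image"]);print(n,c["intrinsics"].round(1).tolist(),c["extrinsics"].round(3).tolist())
pickle.dump(d,open("c0.pkl","wb"));print(status.read_time_s(),status.read_tcp_rot())
E
```

```text
scene [[596.9, 0.0, 321.6], [0.0, 596.9, 233.6], [0.0, 0.0, 1.0]] [[-0.07, 0.827, -0.557, 1.421], [0.998, 0.057, -0.04, 0.034], [-0.001, -0.559, -0.829, 1.482], [0.0, 0.0, 0.0, 1.0]]
side [[566.6, 0.0, 324.2], [0.0, 566.6, 240.9], [0.0, 0.0, 1.0]] [[0.915, -0.287, 0.282, 0.131], [-0.402, -0.679, 0.614, -0.879], [0.015, -0.676, -0.737, 1.159], [0.0, 0.0, 0.0, 1.0]]
0.1 [-1.79942023e+02 -5.41775714e-03  2.00422551e+01]
```

View pics/scene0.png

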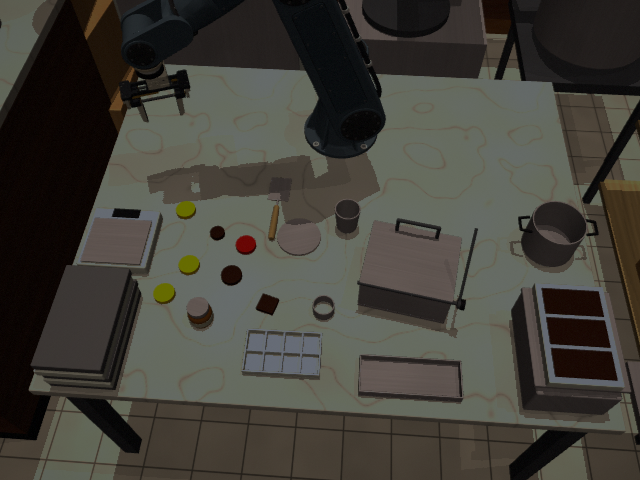

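View pics/side0.png

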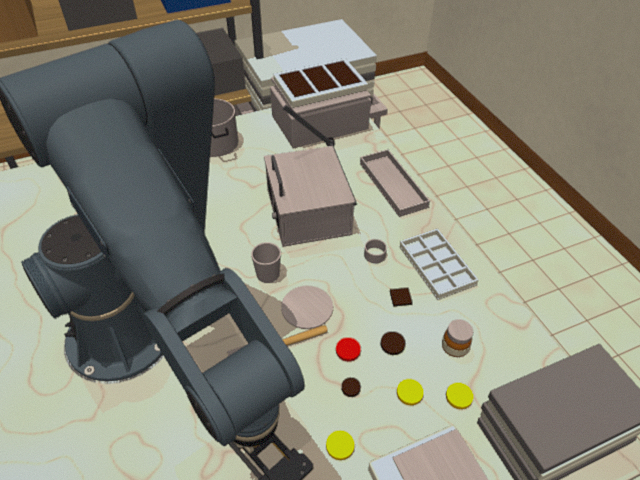

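The scene view shows the large disc at (231,275), the small disc at (217,233), the plate at (299,238) and the red look-alike at (246,244). The box lid is around (410,260), its handle runs (397,222)–(440,232), and the pointer runs from its hub at (462,304) to its tip at (475,230). In the side view the handle is at (275–281,157–192) and the pointer runs from (331,142) to (286,105).

```bash
cat > h.py <<'E'
import cv2,numpy as np
def ray(c,uv):
    K,T=c["intrinsics"],c["extrinsics"]
    d=T[:3,:3]@np.linalg.solve(K,[uv[0],uv[1],1.]);return T[:3,3],d/np.linalg.norm(d)
def onz(c,uv,z):
    o,d=ray(c,uv);return o+d*(z-o[2])/d[2]
def tri(rs):
    A=sum(np.eye(3)-np.outer(d,d) for o,d in rs);b=sum((np.eye(3)-np.outer(d,d))@o for o,d in rs)
    p=np.linalg.solve(A,b);return p,max(np.linalg.norm(np.cross(p-o,d)) for o,d in rs)
def blob(mask,seed):
    n,l,s,cen=cv2.connectedComponentsWithStats(mask.astype(np.uint8))
    ys,xs=np.nonzero(mask);i=np.argmin((xs-seed[0])**2+(ys-seed[1])**2)
    return (l==l[ys[i],xs[i]]).astype(np.uint8)
def circ(c,m,z):
    "centre, diameter of a blob outline cast on plane z"
    k=max(cv2.findContours(m,cv2.RETR_EXTERNAL,cv2.CHAIN_APPROX_NONE)[0],key=len)[:,0]
    P=np.array([onz(c,p,z)[:2] for p in k],np.float32)
    (e,ax,_)=cv2.fitEllipse(P);return np.array(e),np.array(ax)
E
python3 - <<'E'
import pickle;from h import *
d=pickle.load(open("c0.pkl","rb"))
S={"scene":dict(L=(231,275),s=(217,233),P=(299,238)),"side":dict(L=(393,343),s=(351,387),P=(307,307))}
for n in S:
    c=d[n];im=c["image"];hsv=cv2.cvtColor(im,cv2.COLOR_BGR2HSV)
    for k,uv in S[n].items():
        if k=="P":
            m=np.zeros((482,642),np.uint8);cv2.floodFill(cv2.GaussianBlur(im,(3,3),0),m,uv,0,(4,)*3,(4,)*3,4|cv2.FLOODFILL_MASK_ONLY|(1<<8));m=m[1:-1,1:-1];z=.008
        else: m=blob(im.max(2)<75,uv);z=.012
        print(n,k,im[uv[1],uv[0]],m.sum(),*circ(c,m,z))
sc,si=d["scene"],d["side"]
for nm,a,b in[("barR",(397,222),(275,157)),("hub",(462,304),(331,142)),("tip",(475,230),(286,105))]:
    print(nm,*tri([ray(sc,a),ray(si,b)]))
print("bar ends z.175",onz(sc,(397,222),.175),onz(sc,(440,232),.175),onz(si,(275,157),.175),onz(si,(281,192),.175))
def up(im,x,y,w,h,f):return cv2.resize(im[y:y+h,x:x+w],None,fx=f,fy=f,interpolation=cv2.INTER_CUBIC)
a=up(sc["image"],350,210,135,115,3);b=up(si["image"],260,90,135,115,3);g=np.hstack([a,b]);cv2.imwrite("pics/box.png",np.clip(g*1.6,0,255).astype(np.uint8)[:, :810][:, :800])
E
```

```text
scene L [ 5 11 28] 358 [ 0.59185857 -0.28447101] [0.05867899 0.06629021]
scene s [ 5 11 28] 183 [ 0.45150426 -0.34839457] [0.04325802 0.05110277]
scene P [81 86 96] 156593 [0.46423116 0.05148691] [1.54611409 1.59094334]
side L [17 23 62] 431 [ 0.5876236  -0.28464037] [0.0543584  0.06101289]
side s [29 38 68] 276 [ 0.44721302 -0.34878814] [0.039007   0.04451767]
side P [155 166 186] 1406 [ 0.44888338 -0.10260221] [0.10954397 0.12489247]
barR [0.50136131 0.18251929 0.2268295 ] 0.02842730674983676
hub [0.70280198 0.33644928 0.12812446] 0.00166302900010743
tip [0.57436267 0.34925397 0.27832354] 0.0017397829912927007
bar ends z.175 [0.49178412 0.16876588 0.175     ] [0.51631022 0.28215757 0.175     ] [0.50944346 0.27763306 0.175     ] [0.47466769 0.13997546 0.175     ]
```

View pics/box.png

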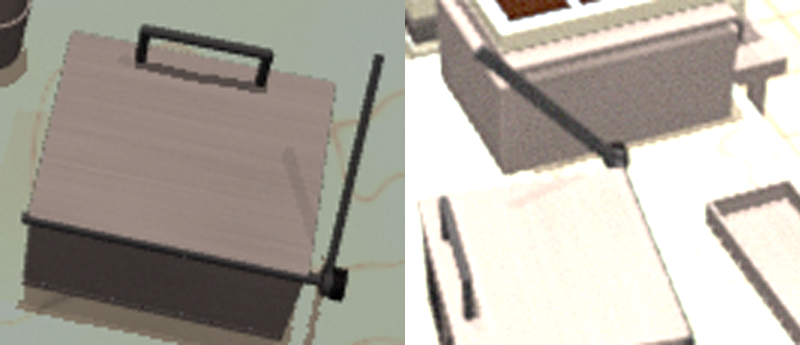

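The crop shows the closed lid with its bar handle, and the pointer rising from its hub at (461,304). Both triangulate well: the pointer length comes out at 0.198 m. Next I refine the plate and box and get the first wrist view.

```bash
python3 - <<'E'
import pickle;from h import *
from station import arm, eyes, job, status
d=pickle.load(open("c0.pkl","rb"));sc,si=d["scene"],d["side"]
for n,uv in(("scene",(299,238)),("side",(307,305))):
    lab=cv2.cvtColor(d[n]["image"],cv2.COLOR_BGR2LAB).astype(int)
    a=cv2.GaussianBlur((lab[:,:,1]).astype(np.float32),(3,3),0)
    r=a[uv[1]-45:uv[1]+45,uv[0]-45:uv[0]+45];t=(a[uv[1],uv[0]]+np.percentile(r,15))/2
    m=blob(cv2.morphologyEx((a>t).astype(np.uint8),cv2.MORPH_OPEN,np.ones((9,9))),uv);print(n,"plate",t,m.sum(),*circ(d[n],m,.007))
print("red",onz(sc,(246,244),.01)[:2],"tablet",onz(sc,(267,304),.01)[:2],"cup",onz(sc,(346,206),.085)[:2],"spat",onz(sc,(273,237),.01)[:2],onz(sc,(276,206),.01)[:2])
for nm,c,ps,z in[("barsc",sc,[(397.7,220.3),(439.5,228)],.178),("barsi",si,[(273.3,157),(281.7,194)],.178),("lidfront",sc,[(374,220.7),(461,237.7)],.13),("lidrear",sc,[(358.3,282),(456,302)],.13)]:
    A,B=[onz(c,p,z) for p in ps];print(nm,A[:2],B[:2],"mid",(A+B)[:2]/2,"yaw",np.degrees(np.arctan2(*(B-A)[:2])),"len",np.linalg.norm(B-A))
arm.goto([.50,-.25,.33],[180,0,0])
w=eyes.camera("wrist");pickle.dump(w,open("w0.pkl","wb"));cv2.imwrite("pics/w0.png",w["image"])
print(status.read_time_s(),w["extrinsics"].round(3).tolist(),status.read_q())
E
```

```text
scene plate 127.5625 10744 [ 0.29810765 -0.19600326] [0.36562887 0.68100202]
side plate 126.9375 2796 [ 0.42015204 -0.10598791] [0.1509822  0.19219448]
red [ 0.48431236 -0.25696684] tablet [ 0.67587377 -0.17149636] cup [0.38095464 0.02990907] spat [ 0.45423913 -0.18063011] [ 0.33993464 -0.18465306]
barsc [0.48822153 0.17032441] [0.5056076  0.28078342] mid [0.49691457 0.22555391] yaw 8.944877633381484 len 0.11181890631043966
barsi [0.50403965 0.27588004] [0.472602   0.12918292] mid [0.48832082 0.20253148] yaw -167.9042898791101 len 0.15002789592054755
lidfront [0.4597679  0.10984086] [0.50000815 0.34685883] mid [0.47988802 0.22834984] yaw 9.635637476434063 len 0.2404096406803259
lidrear [0.65699151 0.07341653] [0.69777436 0.32249116] mid [0.67738294 0.19795384] yaw 9.298949668420077 len 0.25239138005379286
1.7583 [[0.0, -0.969, -0.248, 0.567], [-1.0, -0.0, -0.0, -0.251], [-0.0, 0.248, -0.969, 0.536], [0.0, 0.0, 0.0, 1.0]] [-3.14167579e+01  1.49105053e+01  8.06559438e+01 -7.44404073e-03
  8.44753373e+01  5.86336411e+01]
```

View pics/w0.png

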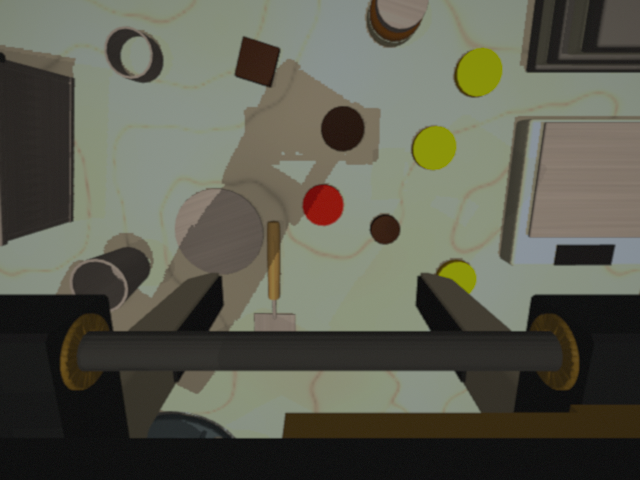

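The wrist view shows the large disc at (343,129), the small disc at (385,229), the plate at (220,231) with a radius of about 43 px, the red disc at (323,205) and the spatula at (274,260).

```bash
cat >> h.py <<'E'
def plate(c,uv,z=.008,D=.13):
    g=cv2.GaussianBlur(c["image"],(3,3),0);e=np.max([cv2.Canny(g[:,:,i],12,30) for i in range(3)],0)
    ys,xs=np.nonzero(e);P=np.array([onz(c,p,z)[:2] for p in zip(xs,ys)]);q=onz(c,uv,z)[:2]
    for tol in(.012,.006,.004,.003,.003):
        s=P[abs(np.linalg.norm(P-q,axis=1)-D/2)<tol];A=np.c_[2*s,np.ones(len(s))]
        x=np.linalg.lstsq(A,(s**2).sum(1),rcond=None)[0];q=x[:2]
    ang=np.degrees(np.arctan2(*(s-q).T));return q,2*np.sqrt(x[2]+q@q),len(s),len(set((ang//20).astype(int)))
E
python3 - <<'E'
import pickle;from h import *
d=pickle.load(open("c0.pkl","rb"));w=pickle.load(open("w0.pkl","rb"))
print(w["image"][129,343],w["image"][229,385],w["image"][140,370])
for uv in((343,129),(385,229)):print(circ(w,blob(w["image"].max(2)<60,uv),.010))
print(plate(w,(220,231)),plate(d["scene"],(299,237)),plate(d["side"],(307,306)))
E
```

```text
[16 24 39] [21 34 55] [ 92 112 120]
(array([ 0.58752894, -0.28241247]), array([0.05666179, 0.05681915]))
(array([ 0.44728565, -0.34600508]), array([0.03950134, 0.04251963]))
(array([ 0.44121736, -0.10327549]), np.float64(0.1303342683134046), 466, 18) (array([ 0.44650667, -0.10530596]), np.float64(0.13218894325718136), 115, 18) (array([ 0.44296988, -0.10292942]), np.float64(0.1301701601684996), 188, 18)
```

```bash
cat > pp.py <<'E'
from station import arm, eyes, job, status
def pick(x,y,yaw,z=.004):
    arm.goto([x,y,.10],[180,0,yaw]);arm.move_l([x,y,z],speed=.12,stop_force=8)
    arm.close_gripper();print("gap",status.read_finger_gap(),"F",status.read_grasp_force(),status.read_tcp_pos(),status.read_wrist_force())
    arm.move_l([x,y,.10],speed=.15)
def place(x,y,yaw,z):
    arm.goto([x,y,.10],[180,0,yaw]);print("gap",status.read_finger_gap())
    arm.move_l([x,y,z+.006],speed=.1);hit=arm.move_l([x,y,z-.002],speed=.015,stop_force=2.0)
    print("hit",hit,status.read_tcp_pos());arm.open_jaws();arm.hold(.3);arm.move_l([x,y,.12],speed=.15)
E
python3 - <<'E'
from pp import *;from h import *;import pickle
pick(.588,-.283,0)
place(.4425,-.1035,90,.012)
arm.goto([.40,-.13,.30],[180,0,0])
w=eyes.camera("wrist");cv2.imwrite("pics/w1.png",w["image"]);pickle.dump(w,open("w1.pkl","wb"));print(status.read_time_s())
E
```

```text
gap 0.0005138863198748682 F 0.0 [ 0.58802174 -0.28297192  0.00401368] [-0.41664563  0.86164953  0.06777249]
gap 0.0004470342495457729
hit False [ 0.44247978 -0.10350394  0.00996311]
12.8583
```

View pics/w1.png

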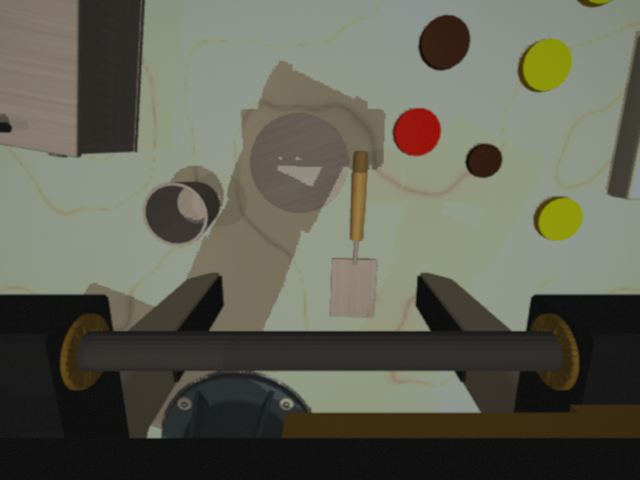

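The wrist view shows the plate still empty at (298,162), the large disc still on the table at (444,42), and nothing else disturbed. The fingers closed on nothing, so I check whether the disc moved.

```bash
python3 - <<'E'
import pickle;from h import *
from station import *
w=pickle.load(open("w1.pkl","rb"));w0=pickle.load(open("w0.pkl","rb"))
for uv in((444,42),(484,160)):print(circ(w,blob(w["image"].max(2)<60,uv),.010))
print(plate(w,(298,162)),"red",onz(w,(417,131),.014),onz(w0,(323,205),.014))
print(status.read_tcp_pos(),status.read_finger_gap())
# where the finger tips appear in wrist frame
for uv in((222,280),(418,280)):
    o,dd=ray(w,uv);print(uv,onz(w,uv,.30),onz(w,uv,.28),onz(w,uv,.32))
c=eyes.camera("side");cv2.imwrite("pics/side1.png",c["image"])
s=eyes.camera("scene");
for n,cc,uv in(("scene",s,(231,275)),("side",c,(393,343))):print(n,circ(cc,blob(cc["image"].max(2)<75,uv),.007))
E
```

```text
(array([ 0.58740193, -0.28158212]), array([0.05674462, 0.06079593]))
(array([ 0.44699618, -0.34559226]), array([0.04088809, 0.04489943]))
(array([ 0.44143368, -0.10310091]), np.float64(0.13060821427048894), 457, 18) red [ 0.48370531 -0.25501153  0.014     ] [ 0.48279849 -0.25619473  0.014     ]
[ 0.39988969 -0.12986059  0.29923508] 0.093104669754959
(222, 280) [ 0.38916255 -0.07244238  0.3       ] [ 0.38155386 -0.06685285  0.28      ] [ 0.39677124 -0.07803191  0.32      ]
(418, 280) [ 0.38941927 -0.18869445  0.3       ] [ 0.38183551 -0.19439205  0.28      ] [ 0.39700303 -0.18299685  0.32      ]
scene (array([ 0.5890367 , -0.28555405]), array([0.05887857, 0.06651569]))
side (array([ 0.58977365, -0.28203863]), array([0.05531101, 0.06137502]))
```

The disc has not moved, so the fingers never touched it and the tips must be higher than the TCP suggests. I probe the table at a clear spot, both shut and open.

```bash
python3 - <<'E'
from pp import *;from h import *
arm.goto([.55,-.17,.03],[180,0,90]);
s=eyes.camera("side");cv2.imwrite("pics/open.png",s["image"])
h=arm.move_l([.55,-.17,-.004],speed=.03,stop_force=3);print("open",h,status.read_tcp_pos(),status.read_wrist_force())
arm.move_l([.55,-.17,.03]);arm.close_gripper()
s=eyes.camera("side");a=cv2.imread("pics/open.png")
h=arm.move_l([.55,-.17,-.004],speed=.03,stop_force=3);print("shut",h,status.read_tcp_pos(),status.read_wrist_force())
arm.move_l([.55,-.17,.06]);arm.open_jaws();print(status.read_time_s())
f=lambda im:cv2.resize(im[150:400,240:430],None,fx=2,fy=2)
cv2.imwrite("pics/oc.png",np.hstack([f(a),f(s["image"])]))
E
```

```text
open False [ 0.55012047 -0.17003722 -0.00380624] [ 0.45609792 -0.69238273 -0.20470272]
shut False [ 0.55011808 -0.17003282 -0.00381414] [-0.24770131 -0.28396938 -0.79066093]
20.8667
```

View pics/oc.png

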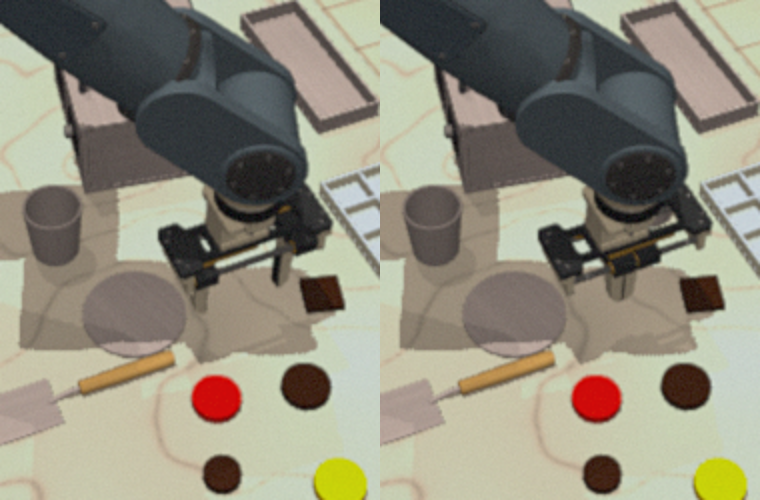

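The picture shows the fingers open on the left and shut on the right, with the shut tip at about (358,299) in the side view, clearly above the table. I compare it with where the TCP should appear.

```bash
python3 - <<'E'
from pp import *;from h import *;import pickle
d=pickle.load(open("c0.pkl","rb"))
def proj(c,p):
    T=np.linalg.inv(c["extrinsics"]);q=c["intrinsics"]@(T[:3,:3]@p+T[:3,3]);return q[:2]/q[2]
for z in(.03,.05,.07):print(z,proj(d["side"],np.array([.55,-.17,z])))
arm.close_gripper()
h=arm.move_l([.55,-.17,-.045],speed=.04,stop_force=3);print("shut",h,status.read_tcp_pos(),status.read_wrist_force())
s=eyes.camera("side");cv2.imwrite("pics/a.png",s["image"][190:370,240:440])
arm.move_l([.55,-.17,.03]);arm.open_jaws();print(status.read_time_s(),status.read_tcp_pos())
E
```

```text
0.03 [357.31628801 307.07674816]
0.05 [357.79940427 302.20123398]
0.07 [358.29301774 297.21978399]
shut True [ 0.55003032 -0.16998479 -0.03919658] [-0.60229744  0.72980489  6.43985771]
26.6583 [ 0.54998488 -0.16998798  0.02997772]
```

The shut tip meets the table at TCP z = −0.039, so the real fingertips sit about 38 mm short of the stated TCP. The wrist views gave correct sizes, which rules out a height error. I allow for the offset along the tool axis and retry.

```bash
cat > pp.py <<'E'
from station import arm, eyes, job, status
D=.0385
def pick(x,y,yaw,z=.004):
    arm.goto([x,y,.01],[180,0,yaw]);arm.move_l([x,y,z-D],speed=.12,stop_force=8)
    arm.close_gripper();g=status.read_finger_gap();print("gap",g,"F",status.read_grasp_force(),status.read_tcp_pos(),status.read_time_s())
    arm.move_l([x,y,.01],speed=.2);return g
def place(x,y,yaw,z):
    arm.goto([x,y,.01],[180,0,yaw]);print("gap",status.read_finger_gap())
    arm.move_l([x,y,z-D+.004],speed=.12);hit=arm.move_l([x,y,z-D-.002],speed=.015,stop_force=2.0)
    print("hit",hit,status.read_tcp_pos());arm.open_jaws();arm.move_l([x,y,.03],speed=.2);print(status.read_time_s())
E
python3 - <<'E'
from pp import *;from h import *;import pickle
g=pick(.588,-.283,45)
if abs(g-.06)<.006: place(.442,-.1032,90,.012)
w=eyes.camera("scene");pickle.dump(w,open("s2.pkl","wb"))
w=eyes.camera("wrist");cv2.imwrite("pics/w2.png",w["image"]);pickle.dump(w,open("w2.pkl","wb"));print(status.read_time_s())
E
```

```text
gap 0.059038875856530094 F 30.000451505184174 [ 0.58804148 -0.28307099 -0.03431249] 28.4833
gap 0.05937821258086868
hit True [ 0.44264591 -0.10344942 -0.02646459]
31.7333
31.8333
```

View pics/w2.png

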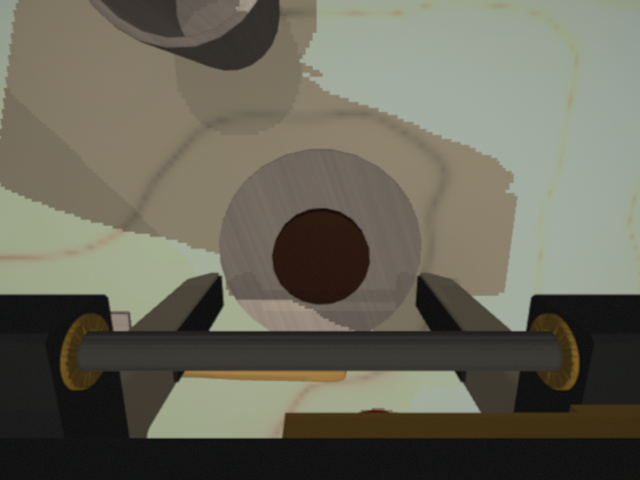

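The large disc at (321,256) lies flat near the centre of the plate at (320,247). I measure it and place the small disc on it.

```bash
python3 - <<'E'
from pp import *;from h import *;import pickle
w=pickle.load(open("w2.pkl","rb"))
q,ax=circ(w,blob(w["image"].max(2)<60,(321,256)),.020);print(q,ax,plate(w,(320,245)))
g=pick(.4475,-.346,90)
t=np.clip(q,[.4395,-.1065],[.4455,-.1005])
t=(t+[.4425,-.1034])/2;print(t)
if abs(g-.044)<.006: place(*t,90,.026)
w=eyes.camera("wrist");cv2.imwrite("pics/w3.png",w["image"])
a,b=circ(w,blob(w["image"].max(2)<60,(321,256)),.030);print(a,b,status.read_time_s())
E
```

```text
[ 0.44187254 -0.10243908] [0.05838571 0.06076319] (array([ 0.4412173 , -0.10268155]), np.float64(0.13016031767561978), 871, 18)
gap 0.042835287815352556 F 30.000157356262207 [ 0.44749635 -0.34600271 -0.03449286] 34.15
[ 0.44218627 -0.10291954]
gap 0.04288916371733646
hit True [ 0.44279508 -0.10324423 -0.01270805]
37.45
[ 0.44186872 -0.09934785] [0.05573119 0.05795038] 37.5
```

View pics/w3.png

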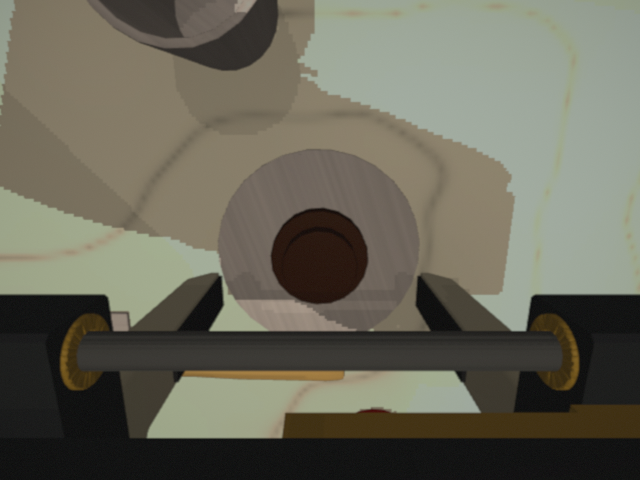

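The small disc sits on the large one, its top circle at about (319,265). I check it at its true height and look for reachable lid paths with IK only, without moving.

```bash
cat > lid.py <<'E'
from pp import *;from h import *
from scipy.spatial.transform import Rotation as R
H=np.array([.677,.1955,.125]);B=R.from_euler('z',-9.5,degrees=True)
def pose(th,t0,sgn,back=0,dep=.014):
    rot=B*R.from_euler('y',th-t0)*R.from_euler('xyz',[180,0,90*sgn],degrees=True)
    L=B*R.from_euler('y',th)
    p=H+L.apply([-.185,0,.05])+rot.apply([0,0,D+dep-back])
    return p.tolist(),rot.as_euler('xyz',degrees=True).tolist()
E
python3 - <<'E'
from lid import *
w=dict(eyes.camera("wrist"));print("small top",onz(w,(319.5,264),.036)[:2])
for t0 in(10,20,30,40,50):
  for s in(1,-1):
    o=[]
    for th in(0,.3,.6,.875):
        q=arm.solve_ik(*pose(th,np.radians(t0),s));o.append(None if q is None else np.round(q).astype(int).tolist())
    print(t0,s,o)
E
```

```text
small top [ 0.44156048 -0.10111253]
10 1 [[22, 20, 105, -7, 47, 36], [17, 25, 89, 3, 73, 25], [13, 34, 70, 9, 98, 22], [10, 47, 50, 14, 121, 23]]
10 -1 [[22, 20, 105, -7, 47, -144], [17, 25, 89, 3, 73, -155], [13, 34, 70, 9, 98, -158], [10, 47, 50, 14, 121, -157]]
20 1 [[25, 18, 110, -19, 37, 48], [19, 21, 95, -2, 62, 29], [14, 29, 76, 6, 88, 23], [11, 41, 56, 11, 111, 22]]
20 -1 [[25, 18, 110, -19, 37, -132], [19, 21, 95, -2, 62, -151], [14, 29, 76, 6, 88, -157], [11, 41, 56, 11, 111, -158]]
30 1 [[28, 16, 115, -39, 29, 69], [22, 17, 100, -8, 52, 36], [16, 25, 82, 2, 77, 25], [12, 36, 63, 7, 100, 22]]
30 -1 [[28, 16, 115, -39, 29, -111], [22, 17, 100, -8, 52, -144], [16, 25, 82, 2, 77, -155], [12, 36, 63, 7, 100, -158]]
40 1 [[31, 17, 120, -68, 27, 99], [24, 15, 106, -19, 42, 46], [18, 20, 89, -3, 66, 29], [13, 31, 69, 4, 89, 23]]
40 -1 [[31, 17, 120, -68, 27, -81], [24, 15, 106, -19, 42, -134], [18, 20, 89, -3, 66, -151], [13, 31, 69, 4, 89, -157]]
50 1 [[35, 19, 124, 264, 32, 129], [27, 13, 112, -36, 33, 64], [20, 17, 95, -9, 55, 34], [15, 26, 76, 0, 78, 24]]
50 -1 [[35, 19, 124, 264, 32, -51], [27, 13, 112, -36, 33, -116], [20, 17, 95, -9, 55, -146], [15, 26, 76, 0, 78, -156]]
```

The small disc is within about 2 mm of the large disc's centre. Now I grip the bar with a 15° tilt and lift along the arc.

```bash
python3 - <<'E'
from lid import *;import pickle
t0=np.radians(15)
arm.move_l([.442,-.103,.16],speed=.25)
arm.goto(*pose(0,t0,1,back=.08))
hit=arm.move_l(pose(0,t0,1)[0],speed=.12,stop_force=8)
arm.close_gripper();g=status.read_finger_gap();print(hit,g,status.read_grasp_force(),status.read_wrist_force(),status.read_time_s())
if not hit and .007<g<.014:
    for th in np.linspace(0,.875,9)[1:]:
        p,r=pose(th,t0,1);arm.move_l(p,r,speed=.09)
    print(status.read_finger_gap(),status.read_grasp_force(),status.read_wrist_force(),status.read_time_s())
d={n:eyes.camera(n) for n in("scene","side")};pickle.dump(d,open("c4.pkl","wb"))
f=lambda im,x,y:cv2.resize(im[y:y+200,x:x+160],None,fx=2.5,fy=2.5)
cv2.imwrite("pics/c4.png",np.clip(1.5*np.hstack([f(d["scene"]["image"],340,140),f(d["side"]["image"],210,40)]),0,255))
E
```

```text
False 0.008707803504441208 30.01994490623474 [-11.08506214   4.33289571   3.76304225] 41.5833
0.008977583137820214 30.01248925924301 [-6.13011534 -4.54999538  6.65544036] 44.45[ WARN:0@5.267] global loadsave.cpp:1063 imwrite_ Unsupported depth image for selected encoder is fallbacked to CV_8U.
```

View pics/c4.png

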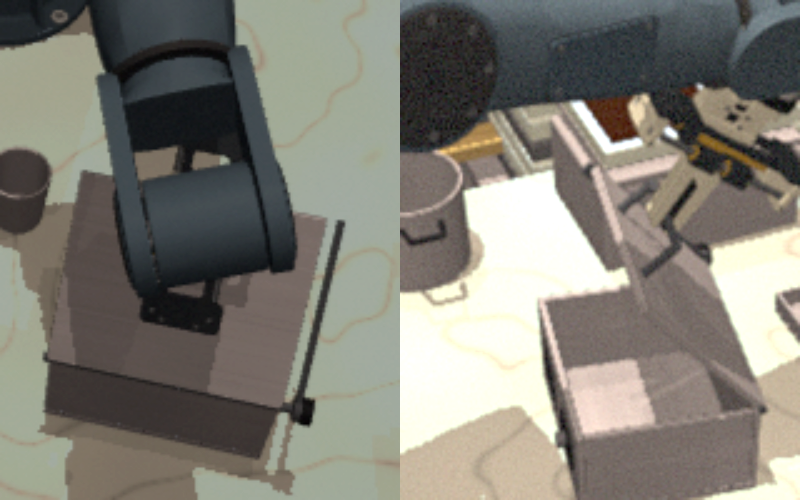

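The lid is up and held. In the scene view its front right corner is at about (471,227), next to the pointer tip at (476,229). I compute both angles.

```bash
python3 - <<'E'
from lid import *;import pickle
d=pickle.load(open("c4.pkl","rb"));X,Y=B.apply([1,0,0]),B.apply([0,1,0])
def onp(c,uv,yp):
    o,r=ray(c,uv);p=o+r*((yp-(o-H)@Y)/(r@Y))-H;x,z=-p@X,p[2];return np.round([x,z,np.hypot(x,z),np.arctan2(z,x)],4)
sc,si=d["scene"],d["side"]
print("pointer tip",onp(sc,(476.4,228.8),.135),onp(pickle.load(open('c0.pkl','rb'))["side"],(286.5,105.5),.135))
print("lid corner sc (top face: angle +.025)",onp(sc,(471.2,227.2),.12))
for uv in((286,105),(288,108)):print("lid corner si",onp(si,uv,-.12))
# TCP-implied angle
p=np.array(status.read_tcp_pos());rot=R.from_euler('xyz',status.read_tcp_rot(),degrees=True)
b=p-rot.apply([0,0,D+.014])-H;print("tcp lid",np.arctan2(b[2],-b@X)-np.arctan2(.05,.185),np.hypot(b[2],b@X),status.read_time_s())
E
```

```text
pointer tip [0.1204 0.165  0.2043 0.9404] [0.1265 0.1529 0.1985 0.8794]
lid corner sc (top face: angle +.025) [0.1094 0.1824 0.2127 1.0305]
lid corner si [0.1742 0.3293 0.3725 1.0843]
lid corner si [0.17   0.321  0.3632 1.0837]
tcp lid 0.8742367624005596 0.19213360350243133 44.55
```

The scene view runs almost along the direction of lid motion, so it tells me little about the angle. The point I took for a lid corner in the side view was actually the pointer tip. I locate where the lid corners should appear in the side view and check them there.

```bash
python3 - <<'E'
from lid import *;import pickle
d=pickle.load(open("c4.pkl","rb"));si=d["side"];T=np.linalg.inv(si["extrinsics"])
def proj(p):
    q=si["intrinsics"]@(T[:3,:3]@p+T[:3,3]);return (q[:2]/q[2]).round(1)
for th in(.80,.875,.95):
    L=B*R.from_euler('y',th)
    print(th,{n:proj(H+L.apply(v)).tolist() for n,v in dict(nearTop=[-.2,-.12,.005],nearBot=[-.2,-.12,-.005],farTop=[-.2,.12,.005],farBot=[-.2,.12,-.005],bar=[-.185,0,.05],hingeNear=[0,-.12,0],tip=[-.2,.135,0]).items()})
cv2.imwrite("pics/c5.png",np.clip(1.2*cv2.resize(si["image"][75:220,255:445],None,fx=4,fy=4,interpolation=cv2.INTER_CUBIC),0,255).astype(np.uint8))
E
```

```text
0.8 {'nearTop': [304.2, 167.5], 'nearBot': [301.4, 170.1], 'farTop': [284.3, 111.0], 'farBot': [281.8, 113.5], 'bar': [310.0, 128.8], 'hingeNear': [354.9, 202.7], 'tip': [282.0, 109.1]}
0.875 {'nearTop': [308.8, 163.6], 'nearBot': [305.7, 166.1], 'farTop': [288.4, 107.3], 'farBot': [285.7, 109.7], 'bar': [315.0, 126.0], 'hingeNear': [354.9, 202.7], 'tip': [285.9, 105.4]}
0.95 {'nearTop': [313.7, 160.0], 'nearBot': [310.4, 162.4], 'farTop': [292.7, 103.9], 'farBot': [289.8, 106.2], 'bar': [320.1, 123.4], 'hingeNear': [354.9, 202.7], 'tip': [290.1, 101.9]}
```

View pics/c5.png

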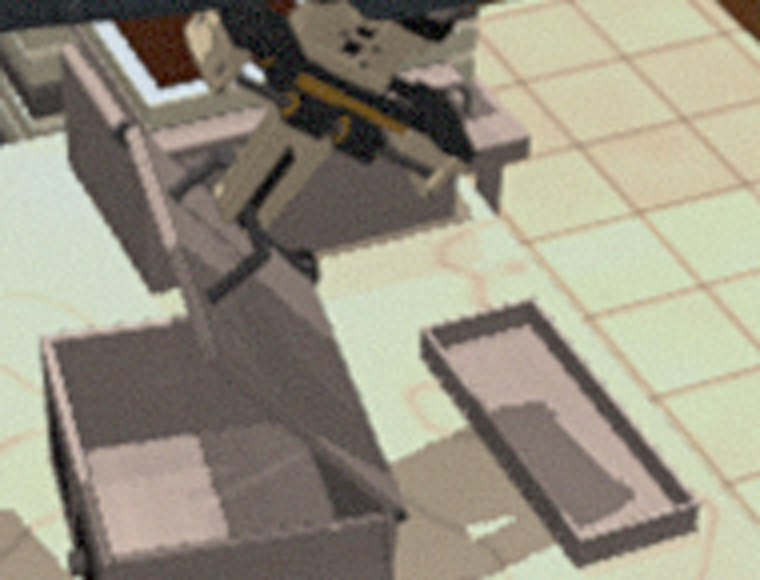

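The lid's near front corner is at about (308,164) and its far front corner at about (287.5,107), which gives 0.87 rad. The pointer tip at about (285,105.5) also fits 0.87 rad, so the two are in line and I hand the job in.

```bash
python3 - <<'E'
from station import *
print(status.read_time_s(),status.read_joint_velocities(),status.read_grasp_force());print(job.close_job())
E
```

```text
44.55 [ 0.02023835 -0.21259305  0.34794747 -0.26009574 -0.41599286 -0.02796756] 30.01192957162857
the job is handed in; nothing more can be done
None
```

I handed the job in at 44.6 s with both discs stacked on the plate, centred to within about 2 mm, and the arm holding the lid at about 0.87 rad, in line with the pointer; the hand-in call reported no verdict.

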